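Fan brake rotors into the parts tray and open the lockring compartment

TASK

Lay out the parts for a brake job: take the three brake rotors off the pile from the top down and fan them in the grey tray like roof tiles, the first lying flat close to the blue-handled end and each next one leaning on the rim of the one before, overlapping it by about 25 to 30 mm, so that every black hub stays clear. Also turn the white cover of the round parts pot until its opening stands over the blue-tabbed compartment with the lockrings. Set the rotors down without dropping them, let go of everything, and leave the other things on the bench alone.

Things in the scene. Friction and masses are not known exactly. Their poses are not given: they have to be found in the camera images.
- rotor1_hub (a point): first brake rotor, top of the pile: 140 mm steel disc, 120 g, lying flat. Rim track (radius 55-70 mm) and black arms 3 mm thick, flush below; the round black hub collar on the axis, 44 mm across, rises from the underside to 16 mm (13 mm above the track): grip it there from above. Point: on the axis, 8 mm above the underside; z is the disc's axis. It rests on the hub of the rotor below.
- rotor2_hub (a point): second brake rotor, middle of the pile: same make and same point as the first (hub axis, 8 mm above its underside), 16 mm lower in the pile, resting on the third one's hub.
- rotor3_hub (a point): third brake rotor, bottom of the pile: same make and same point as the first (hub axis, 8 mm above its underside); it lies on the bench under the other two.
- tray: grey steel parts tray fixed to the bench. Origin: centre of its underside on the bench; x across, y along its length towards the end with the blue carrying handle. Inside 165 mm (x) by 400 mm (y); floor 3 mm thick (inner floor 3 mm above the bench), walls 4 mm thick, their tops 22 mm above the bench (steel edge beading to 25 mm). The blue handle stands 40 mm out beyond the +y end wall.
- tray_end (a point): middle of the foot of the inner face of the tray's handled end wall (on the inner floor, 200 mm from the tray's centre along its +y); axes as the tray.
- lockring_bay (a point): round grey parts pot fixed to the bench, 140 mm across (152 mm foot; coloured tabs reach radius 82 mm), 46 mm high, six compartments of 60 degrees each with a coloured tab outside: point at the middle of the compartment with the blue tab (lockrings), 46 mm above the bench, 48 mm from the pot's axis; its x axis points outward from the pot's axis through the blue tab.
- dial_bar (a point): black finger bar on top of the pot's white dial cover, on the pot's vertical axis: 60 mm long, 14 mm wide, from 49 to 81 mm above the bench (cover top is at 50 mm). Point: on the axis, 66 mm above the bench, 20 mm above the cover's underside; x along the bar, pointing to the middle of the cover's opening. Grip across its 14 mm width and turn.
- dial_opening (a point): middle of the wedge-shaped opening (52 degrees wide) in the dial cover, 48 mm from the pot's axis, on the cover's top at 49 mm; turns with the cover.
- dial (a joint): angle of the dial cover in rad, 0 when its opening stands over the blue-tabbed lockring compartment, growing anticlockwise seen from above; starts between 0.6 and 1.4. Turns freely both ways against light friction (about 0.06 N m) and stays where it is left.
- spanner: steel spanner, 160 mm long, lying on the bench between the pile and the tray; leave alone. Origin: centre of its underside, x along it.
- cleaner: white and blue cleaner bottle, 64 mm across, 200 mm high, standing; leave alone. Origin: centre of its underside.
- grease: white jar with green cap, 84 mm across, 65 mm high, standing; leave alone. Origin: centre of its underside.
- brush: blue brush, 190 mm long, lying; leave alone. Origin: centre of its underside, x along it.
- mallet: hammer, lying at the right of the pile; leave alone. Origin: centre of its underside, x along it.
- tyre_lever: blue plastic tyre lever, about 120 mm long, 10 mm high, lying; leave alone. Origin: centre of its underside, x along it.
- cassette: stepped stack of steel sprockets, 120 mm across at the bottom, 36 mm high; leave alone. Origin: centre of its underside.
Things that resemble listed ones, but are neither listed nor needed, are in the scene too. What is shaped like the part that bears rotor2_hub but green is not meant.

How it is judged:
By the outcome, as a careful person would: the job done as asked, in the order asked, and still so for the second after the job is handed in, with the robot touching nothing.
It also fails if it takes over 72 s, if anything falls off the work surface, if the arm or the gripper's body presses on something with over 40 N, if the wrist force passes 120 N, or if a joint passes its speed limit or range.

ROBOT

A 7-joint arm with a two-finger parallel gripper is mounted at the origin on the work surface. World frame = base frame: x ahead of the robot, y to its left, z up, the work surface at z = 0. Lengths are in m, angles in rad, forces in N, time in s.
With the tool pointing down it reaches from about 0.425 to 0.875 m from the base axis. Payload 4.7 kg.
Tool frame: the origin (TCP) lies at the very end of the fingers, on their centre line; the grasp point (between the pads) lies 19 mm behind it (robot.grip_point_offset is the distance from the TCP to the grasp point, in m); z points along the fingers, y is the direction in which the jaws open and shut (so a half turn about z gives the same grasp; the last joint's range is limited). The gripper opens to 87 mm and grips with 3 to 60 N. Pads are 19 mm wide; open, the fingers measure 117 mm over their backs; the gripper's body (75 mm by 190 mm) begins 51 mm behind the grasp point.
Start: joints at [-1.093, 0.321, -0.07, 1.45, 0.023, 1.371, -0.057], TCP at [0.291, 0.581, 0.223] pointing down, gripper open.
Joint ranges: [-2.86, 2.86], [-0.3, 2.09], [-1.38, 1.24], [0.06, 2.45], [-1.56, 4.7], [0.09, 2.05], [-2.69, 2.69]. Speed limits (rad/s): [2.57, 2.57, 3.14, 3.14, 3.14, 3.14, 3.14].

INTERFACE

Orientations are given as a unit quaternion [x, y, z, w].
In Python, from workcell import robot gives the robot as it stands.
- The arm moves only by the tool arm_command, never from a script. Its argument "steps" is a list of rows, each an object of numbers: "dx", "dy", "dz": the shift along the world's x, y, z in cm; "wx", "wy", "wz": the turn, a rotation vector about the world's x, y, z in degrees; "gripper": the opening, from 0 (shut) to 1 (fully open). A call has exactly 8 rows; each row is the pose to reach, as a shift and turn from the pose commanded when the call began; what a row does not reach only later rows make up. A row lasts 1/8 s, in which the tool goes at most 62.5 mm and 10.7 degrees, less where a joint would pass 70% of its speed; a pose out of reach is approached as far as the arm can. A call with a gripper value outside its range is refused whole. The fingers move at their own pace and stop on an object; the grip force is fixed at half the most. Time passes only in rows, so rows that repeat a pose let the fingers close, or fill a call up. It gives the time, the measured TCP pose, the force and the opening at its end, in the units of the state.
- robot.state(): the state, without advancing time (a new reading comes with each control period).
- robot.grab_frame(name): name is "scene" or "top" or "wrist"; returns a dict with "frame" (420x560x3 uint8, red, green, blue), "z_map" (420x560 float32, m along the optical axis (not along the pixel's ray), 0 where there is no reading), "vfov" (degrees; the focal length in pixels is half the picture's height over the tangent of half this angle, whatever the lens; pixels are square), "cx", "cy" (the principal point, pixels), "D" ([k1, k2, p1, p2, k3] as OpenCV has them; the pictures are not rectified), "R" (3x3) and "t" (3): a world point X has camera coordinates R X + t; the wrist camera has in their place "tool_from_camera" (4x4, takes a point from camera to tool coordinates, whose origin is the TCP and whose axes are the flange's). Camera axes: x right, y down, z forward; pixel columns grow to the right and rows downward; lengths in m; the calibration is good to about 2 mm. A picture is of the moment at which its call begins: read the wrist's pose just before it.
- robot.sign_off(): hands the job in, once; it reports no verdict.
Trained networks look in a picture, given as the dict that the camera call returned (one of the last four; its "shot" number tells which), for a name from the list of things; names that differ only in an ending like _2 or _b are one class to them, and where a whole thing is asked for, a point or a joint stands for the part that bears it (a point fixed in the world has none). Each returns a list of dicts, best first, with "confidence" (0 to 1); they miss things now and then, are a little off and sometimes report something else, mostly with a low value. They report only what shows in the picture. A call takes as long as a camera call. They do not tell look-alikes from the thing itself.
- robot.outline_of(picture, label): "region" (420x560 bool, what is visible of it) and "centre" ([column, row] in pixels, amid what is visible of it).
The state is a dict: "clock": time; "q": joint angles; "qd": joint speeds; "effort": joint torques, N m; "position": TCP position; "tool_rot": TCP orientation; "wrist_force": force on the tool from outside, world axes, zero at the start; "wrist_torque": the same for the moment, N m; "grip_width": finger opening in m.
Only numpy, scipy, OpenCV 4.12 (cv2) and the standard library are available. Lean on these libraries where they do the work, as an engineer would, in place of code of your own. Each camera call takes 0.05 s, during which the arm holds its last target.

## Working session

There is one attempt and no reset: what is moved stays moved. The work goes in short steps, Python scripts to look and compute and a tool call to move; the robot and the scene stay as the last step left them, time stands still between calls to the robot, and variables do not carry over. Pictures are saved under pics/ and viewed, and the job is handed in when it is done.

Besides the shell and the picture viewer there is one more tool, called after "Call:" as a command line: name --argument value ..., lists and objects as JSON in quotes. arm_command: Moves the arm, as the interface text tells. Its arguments: {"type":"object","properties":{"steps":{"type":"array"}},"required":["steps"]}

```bash
ls; mkdir -p pics; cat > h.py <<'E'
import numpy as np, cv2
from workcell import robot
from scipy.spatial.transform import Rotation as Rn
def K(p):
    f=p["frame"].shape[0]/2/np.tan(np.radians(p["vfov"])/2)
    return np.array([[f,0,p["cx"]],[0,f,p["cy"]],[0,0,1.]])
def cam2world(p,st=None):
    if "R" in p: return p["R"].T, -p["R"].T@p["t"]
    T=np.array(p["tool_from_camera"]); Rt=Rn.from_quat(st["tool_rot"]).as_matrix()
    return Rt@T[:3,:3], Rt@T[:3,3]+np.array(st["position"])
def cloud(p,st=None):
    h,w=p["z_map"].shape
    u,v=np.meshgrid(np.arange(w),np.arange(h))
    pts=np.stack([u,v],-1).reshape(-1,1,2).astype(np.float64)
    n=cv2.undistortPoints(pts,K(p),np.array(p["D"],float)).reshape(h,w,2)
    z=p["z_map"].astype(float)
    C=np.dstack([n[...,0]*z,n[...,1]*z,z])
    R,t=cam2world(p,st)
    W=C@R.T+t
    W[z<=0]=np.nan
    return W
def project(p,X,st=None):
    R,t=cam2world(p,st)
    rv=R.T; tv=-R.T@t
    q,_=cv2.projectPoints(np.atleast_2d(X).astype(float),cv2.Rodrigues(rv)[0],tv,K(p),np.array(p["D"],float))
    return q.reshape(-1,2)
def save(p,name,crop=None,s=1):
    im=p["frame"][...,::-1].copy()
    if crop: a,b,c,d=crop; im=im[b:d,a:c]
    if s!=1: im=cv2.resize(im,None,fx=s,fy=s,interpolation=cv2.INTER_CUBIC)
    cv2.imwrite("pics/"+name+".png",im)
E
python3 - <<'E'
from h import *
import pickle
st=robot.state(); print({k:np.round(v,3) for k,v in st.items()})
for n in["scene","top"]:
    p=robot.grab_frame(n); save(p,n+"0"); pickle.dump(p,open(n+"0.pkl","wb")); W=cloud(p); print(n,np.nanmin(W[...,2]),np.nanmedian(W[...,2]),p.get("R"),p.get("t"))
    for l in ["rotor1_hub","tray","dial_bar","dial_opening","lockring_bay"]:
        try:
            for o in robot.outline_of(p,l):
                m=o["region"]; print(n,l,round(o["confidence"],2),np.round(o["centre"]),m.sum(),np.round(np.nanmedian(W[m],0),3))
        except Exception as e: print(l,e)
E
```

```text
pics
{'clock': np.float64(0.0), 'q': array([-1.093,  0.322, -0.07 ,  1.452,  0.023,  1.371, -0.057]), 'qd': array([ 0.001,  0.001,  0.002,  0.001, -0.002, -0.001, -0.   ]), 'effort': array([ 0.0000e+00, -4.9129e+01, -4.0400e-01, -3.1253e+01, -6.4000e-02,
        4.4000e-02,  0.0000e+00]), 'position': array([0.291, 0.581, 0.221]), 'tool_rot': array([ 0.23 ,  0.973, -0.001, -0.   ]), 'wrist_force': array([-0.55 ,  0.326,  0.605]), 'wrist_torque': array([-0.013,  0.02 ,  0.04 ]), 'grip_width': np.float64(0.087)}
scene -0.7698279110524604 0.0007872974102739461 [[ 0.35984815  0.93273196  0.02281213]
 [ 0.60737111 -0.21562391 -0.76459575]
 [-0.70824405  0.2889938  -0.64410632]] [-0.16623608 -0.25004322  1.97307422]
scene rotor1_hub 0.97 [187. 231.] 751 [ 0.473 -0.296  0.035]
scene rotor1_hub 0.53 [156. 281.] 247 [ 0.592 -0.426  0.006]
scene rotor1_hub 0.16 [339. 267.] 1219 [0.803 0.036 0.106]
scene tray 0.28 [382. 261.] 806 [0.783 0.196 0.055]
scene tray 0.27 [188. 256.] 238 [ 0.518 -0.314  0.003]
scene dial_bar 0.58 [253. 273.] 1453 [ 0.703 -0.163  0.05 ]
scene dial_opening 0.72 [255. 272.] 1433 [ 0.703 -0.163  0.05 ]
scene lockring_bay 0.76 [256. 279.] 2221 [ 0.715 -0.163  0.048]
top -0.7826816713517766 0.0005884790404717677 [[-0.00581823 -0.99977449 -0.02042331]
 [-0.98242882  0.00952493 -0.18639446]
 [ 0.18654696  0.01897997 -0.98226269]] [0.00605894 0.51687492 1.45402465]
top rotor1_hub 0.8 [372. 226.] 832 [ 0.465 -0.29   0.036]
top rotor1_hub 0.7 [454. 246.] 857 [ 0.402 -0.554  0.023]
top tray 0.95 [215. 230.] 6836 [0.473 0.22  0.004]
top tray 0.22 [376. 226.] 943 [ 0.464 -0.303  0.036]
top dial_bar 0.89 [328. 158.] 1289 [ 0.688 -0.164  0.05 ]
top dial_bar 0.39 [364. 232.] 148 [ 0.444 -0.281  0.004]
top lockring_bay 0.72 [327. 162.] 1891 [ 0.683 -0.158  0.048]
```

View pics/top0.png

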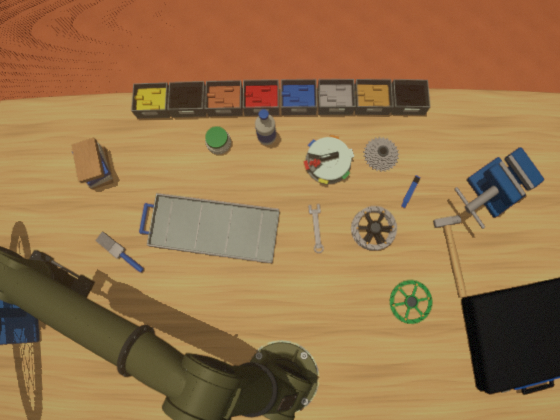

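View pics/scene0.png

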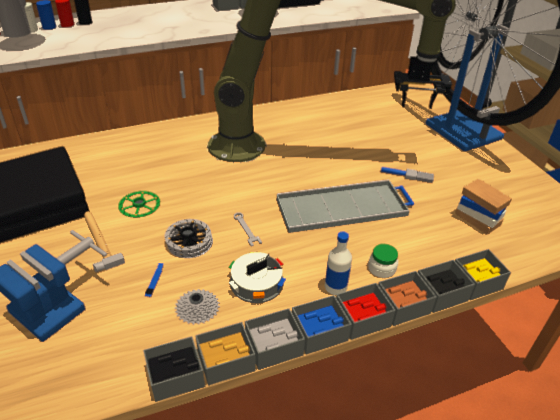

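```bash
python3 - <<'E'
from h import *
import pickle
p=pickle.load(open("top0.pkl","rb"))
a=p["frame"][120:300,270:500,::-1]
cv2.imwrite("pics/c1.png",cv2.resize(a,None,fx=3.4,fy=3.3,interpolation=cv2.INTER_CUBIC))
p=pickle.load(open("scene0.pkl","rb"))
a=p["frame"][180:340,110:310,::-1]
cv2.imwrite("pics/c2.png",cv2.resize(a,None,fx=3.7,fy=3.7,interpolation=cv2.INTER_CUBIC))
E
```

```text
(no output)
```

View pics/c1.png

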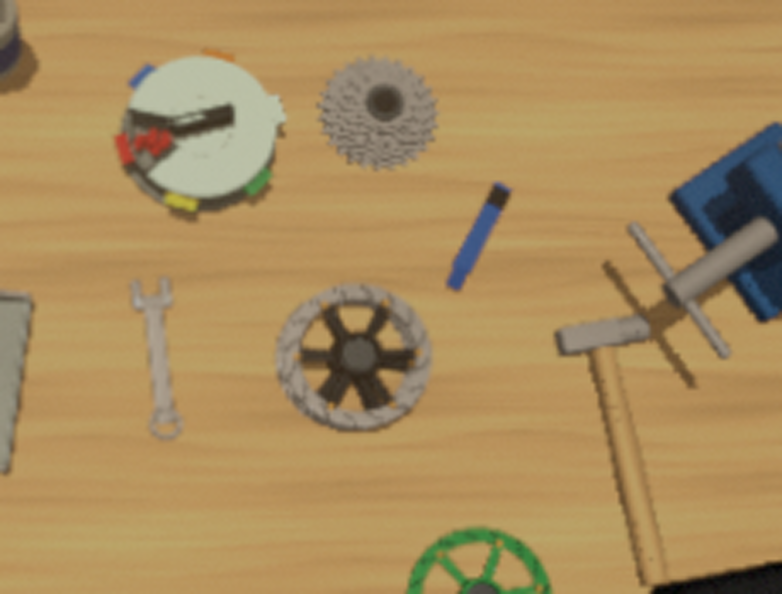

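View pics/c2.png

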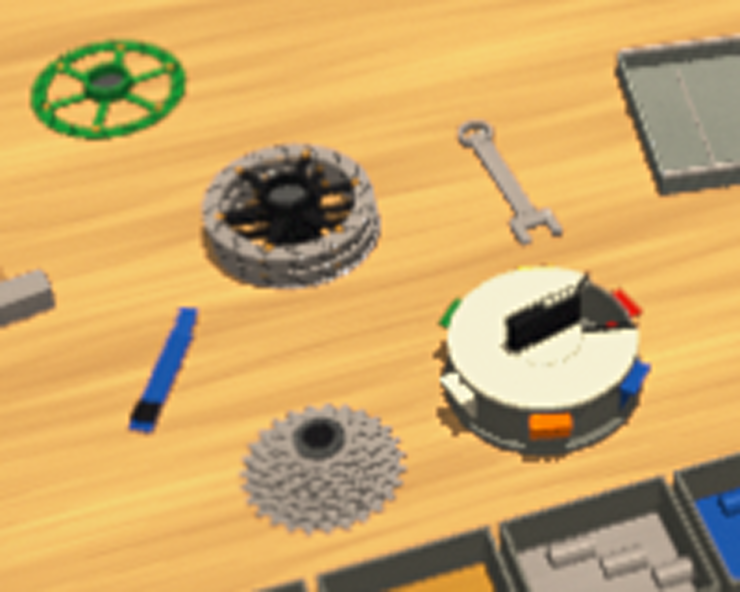

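The scene shows the rotor pile in the top view at (374,228) in black and steel. The look-alike at (411,301) is green, single and flat, so it is excluded. The cassette is at (381,154) and the pot at (329,160), with its opening by the red tab and the blue tab at about (312,142). The tray's blue handle is on the left at (147,219). Next I measure these.

```bash
cat > m.py <<'E'
from h import *
import pickle
from scipy.optimize import least_squares
def circ(P,r=None):
    f=lambda c: np.hypot(P[:,0]-c[0],P[:,1]-c[1])-(r if r else c[2])
    s=least_squares(f,[*P[:,:2].mean(0),r or .05],loss="soft_l1",f_scale=.002); return s.x
E
python3 - <<'E'
from m import *
for n in["top","scene"]:
    p=pickle.load(open(n+"0.pkl","rb")); W=cloud(p); X,Y,Z=W[...,0],W[...,1],W[...,2]
    F=p["frame"].astype(int); hsv=cv2.cvtColor(p["frame"],cv2.COLOR_RGB2HSV)
    # bench height bias
    b=(abs(X-.35)<.05)&(abs(Y+.1)<.1); print(n,"bench",np.nanmedian(Z[b]))
    near=np.hypot(X-.47,Y+.29)<.1
    print(" pile z hist",np.histogram(Z[near],bins=np.arange(-.005,.065,.005))[0])
    hub=(np.hypot(X-.465,Y+.295)<.05)&(Z>.043); print(" hub",hub.sum(),np.nanmedian(W[hub],0),circ(W[hub]) if 0 else (np.nanmin(W[hub],0)+np.nanmax(W[hub],0))/2)
    rim=near&(Z>.029)&(Z<.041); 
    P=W[rim]; c=P[:,:2].mean(0)
    for k in range(10):
        r=np.hypot(*(P[:,:2]-c).T); q=P[(r>.053)&(r<.075)]
        s=least_squares(lambda c:np.clip(abs(np.hypot(*(q[:,:2]-c).T)-.0625)-.0065,0,None),c); c=s.x
    print(" rim",c,len(q),np.sqrt((s.fun**2).mean()))
    # pot
    np_=np.hypot(X-.69,Y+.16)<.1
    cov=np_&(Z>.045)&(Z<.055); P=W[cov]
    # outer boundary fit
    hull=cv2.convexHull((P[:,:2]*1e4).astype(np.int32))[:,0]/1e4
    print(" cover",circ(hull),len(P))
    bar=np_&(Z>.062)&(Z<.09); P=W[bar]; m=P[:,:2].mean(0); u,s,v=np.linalg.svd(P[:,:2]-m,full_matrices=False)
    print(" bar",bar.sum(),m,np.degrees(np.arctan2(v[0,1],v[0,0])),np.ptp((P[:,:2]-m)@v.T,axis=0),np.nanmax(P[:,2]))
    bl=np_&(hsv[...,0]>105)&(hsv[...,0]<125)&(hsv[...,1]>120)&(Z>.005)
    print(" blue",bl.sum(),np.nanmedian(W[bl],0))
    for nm,lo,hi in [("green",50,80),("yellow",24,34),("orange",8,16)]:
        g=np_&(hsv[...,0]>lo)&(hsv[...,0]<hi)&(hsv[...,1]>150)&(Z>.008)&(Z<.045);print(" ",nm,g.sum(),np.nanmedian(W[g],0))
    # tray: wall tops
    t=(X>.35)&(X<.62)&(Y>0)&(Y<.45)&(Z>.014)&(Z<.03)
    P=W[t][:,:2]
    if len(P):
        rc=cv2.minAreaRect((P*1000).astype(np.float32)); print(" tray walls",t.sum(),rc)
    for nm,c0,rr in [("cleaner",(.75,.0),.05),("grease",(.75,.13),.06)]:
        pass
E
```

```text
top bench 0.0005443864259593312
 pile z hist [636 857 201  30 103  86  47 296 428  89  40  19   5   0]
 hub 73 [ 0.46699787 -0.29842324  0.04877951] [ 0.46862189 -0.29927549  0.05032753]
 rim [ 0.46490634 -0.29971463] 525 0.0004652186759490097
 cover [ 0.68883705 -0.15683673  0.07208984] 1071
 bar 109 [ 0.68664422 -0.15647977] -75.23761499241077 [0.06045961 0.01536595] 0.08865426516429631
 blue 0 [nan nan nan]
  green 0 [nan nan nan]
  yellow 26 [ 0.6153235  -0.13897338  0.03966442]
  orange 5 [ 0.76235109 -0.17552854  0.04119228]
 tray walls 760 ((474.68792724609375, 233.38491821289062), (444.610107421875, 173.93136596679688), 82.02838134765625)
scene bench 0.00026186986056619954
 pile z hist [511 606  56  35 223 139  27 355 315  58  36  14   0   0]
 hub 77 [ 0.46780413 -0.29903655  0.04639316] [ 0.46719429 -0.29723574  0.04719617]
 rim [ 0.46742504 -0.29747259] 468 0.000824046734241231
 cover [ 0.69258011 -0.1553431   0.07155498] 1195
 bar 171 [ 0.69616641 -0.15622877] -75.73804507741251 [0.06261888 0.01984624] 0.08511577291575112
 blue 42 [ 0.74706806 -0.10528319  0.03894415]
  green 7 [ 0.64331618 -0.21645254  0.04049267]
  yellow 1 [ 0.60733017 -0.14525626  0.03629397]
  orange 74 [ 0.76255506 -0.17245848  0.03716068]
 tray walls 970 ((476.7035827636719, 235.79261779785156), (441.8054504394531, 186.2815704345703), 82.03790283203125)
  return np.nanmean(a, axis, out=out, keepdims=keepdims)
```

```bash
python3 - <<'E'
from m import *
p=robot.grab_frame("wrist"); print(np.round(p["tool_from_camera"],3),p["vfov"],p["D"])
p=pickle.load(open("top0.pkl","rb")); W=cloud(p); X,Y,Z=W[...,0],W[...,1],W[...,2]
m=(Z>.1)&(X>.5)&(X<1)&(abs(Y)<.2); print(np.nanmedian(W[m],0),np.nanmax(Z[m]))
E
```

```text
[[ 0.001 -0.958 -0.287  0.078]
 [ 1.     0.001  0.001  0.001]
 [-0.    -0.287  0.958 -0.162]
 [ 0.     0.     0.     1.   ]] 58.47591981359037 [-0.05482798  0.          0.          0.          0.        ]
[0.770837   0.04192262 0.14081086] 0.20684327005020675
```

Call:
arm_command --steps '[{"dx":3,"dy":-5.5,"dz":3,"wz":-10},{"dx":6,"dy":-11,"dz":5,"wz":-20},{"dx":9,"dy":-16.5,"dz":7,"wz":-30},{"dx":12,"dy":-22,"dz":9,"wz":-40},{"dx":15,"dy":-27.5,"dz":11,"wz":-49},{"dx":16,"dy":-32,"dz":12,"wz":-49},{"dx":16,"dy":-36,"dz":13,"wz":-49},{"dx":16,"dy":-36,"dz":13,"wz":-49}]'

```text
$.steps[0]: bad value
```

Call:
arm_command --steps '[{"dx":3,"dy":-5.5,"dz":3,"wx":0,"wy":0,"wz":-10,"gripper":1},{"dx":6,"dy":-11,"dz":5,"wx":0,"wy":0,"wz":-20,"gripper":1},{"dx":9,"dy":-16.5,"dz":7,"wx":0,"wy":0,"wz":-30,"gripper":1},{"dx":12,"dy":-22,"dz":9,"wx":0,"wy":0,"wz":-40,"gripper":1},{"dx":15,"dy":-27.5,"dz":11,"wx":0,"wy":0,"wz":-49,"gripper":1},{"dx":16,"dy":-32,"dz":12,"wx":0,"wy":0,"wz":-49,"gripper":1},{"dx":16,"dy":-36,"dz":13,"wx":0,"wy":0,"wz":-49,"gripper":1},{"dx":16,"dy":-36,"dz":13,"wx":0,"wy":0,"wz":-49,"gripper":1}]'

```text
clock: 1.65
position: [0.4524, 0.2173, 0.3546]
tool_rot: [0.616, 0.788, 0.002, 0.001]
wrist_force: [-0.2, -0.3, -0.1]
grip_width: 0.087
```

```bash
python3 - <<'E'
from m import *
st=robot.state(); p=robot.grab_frame("wrist"); pickle.dump((p,st),open("w1.pkl","wb")); save(p,"w1"); W=cloud(p,st); X,Y,Z=W[...,0],W[...,1],W[...,2]
print(st["clock"],st["position"],st["tool_rot"],st["q"],st["wrist_force"])
print(np.nanmedian(W.reshape(-1,3),0))
E
```

```text
1.65 [0.4524215  0.21729671 0.35459324] [6.15629076e-01 7.88034047e-01 1.61218065e-03 7.63364345e-04] [-0.76532419 -0.03839066  0.25651462  1.59540103  0.00989372  1.57976255
 -0.26444087] [-0.2456379  -0.34959102 -0.09306044]
[0.4526422  0.24082252 0.00182664]
```

View pics/w1.png

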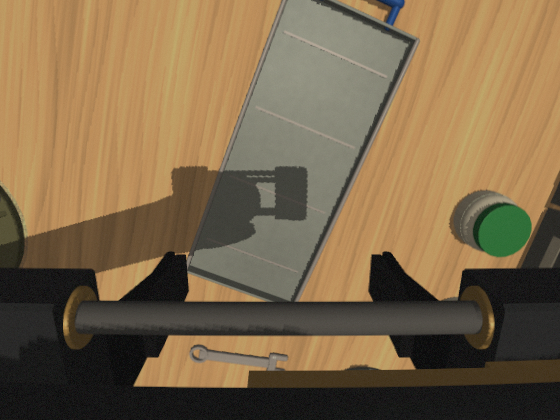

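The wrist view shows the whole tray: corners at about (285,0), (417,40), (293,302), (190,270), handle at the top near (390,8). I fit its pose from the depth.

```bash
python3 - <<'E'
from m import *
p,st=pickle.load(open("w1.pkl","rb")); W=cloud(p,st); X,Y,Z=W[...,0],W[...,1],W[...,2]
v,u=np.mgrid[:420,:560]
hsv=cv2.cvtColor(p["frame"],cv2.COLOR_RGB2HSV)
t=(Z>.018)&(Z<.03)&(X>.3)&(X<.65)&(v<300)&(u>150)&(u<440)&~((hsv[...,0]>105)&(hsv[...,1]>150)&(hsv[...,0]<125))
P=W[t][:,:2]; print(len(P),np.median(W[t][:,2]))
# wall-top rectangle: centreline half sizes .0845 x .202
def f(c):
    a=c[2]; y=np.array([np.cos(a),np.sin(a)]); x=np.array([y[1],-y[0]])
    d=P-c[:2]; e=np.stack([abs(d@x)-.0845,abs(d@y)-.202],1)
    return np.abs(np.max(e,1))
s=least_squares(f,[.473,.215,np.radians(82)],loss="soft_l1",f_scale=.002); c=s.x
print(c[:2],np.degrees(c[2]),np.median(f(c)))
a=c[2]; y=np.array([np.cos(a),np.sin(a)]); x=np.array([y[1],-y[0]])
im=p["frame"][...,::-1].copy()
pts=[[*(c[:2]+sx*.0825*x+sy*.2*y),.022] for sx,sy in[(1,1),(1,-1),(-1,-1),(-1,1)]]
q=project(p,pts,st); cv2.polylines(im,[q.astype(int)],True,(0,0,255),1)
for h in(1,0,-1):
    pc=c[:2]+(.0+h*.113)*y; th=np.linspace(0,6.28,60); q=project(p,[[pc[0]+.07*np.cos(t),pc[1]+.07*np.sin(t),.005] for t in th],st); cv2.polylines(im,[q.astype(int)],True,(255,0,0),1); print(h,pc)
cv2.imwrite("pics/w1b.png",im)
fl=(Z<.012)&(abs((W[...,:2]-c[:2])@x)<.06)&(abs((W[...,:2]-c[:2])@y)<.18)&(v<250); print("floor",np.median(Z[fl]))
bb=(X<.38)&(X>.28)&(Y>.2)&(Y<.4);print("bench",np.nanmedian(Z[bb]))
E
```

```text
3381 0.0240955139009853
[0.47279794 0.2190737 ] 82.08369798837958 0.0014894377772614598
1 [0.48836102 0.33099685]
0 [0.47279794 0.2190737 ]
-1 [0.45723486 0.10715056]
floor 0.003190384700797577
bench 0.00039530272961252333
```

View pics/w1b.png

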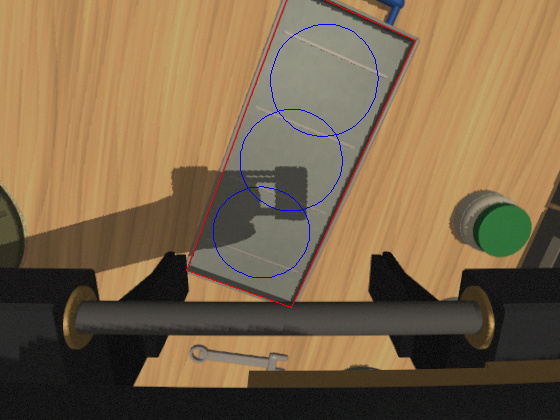

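Call:
arm_command --steps '[{"dx":3,"dy":-5,"dz":-1,"wx":0,"wy":0,"wz":0,"gripper":1},{"dx":6,"dy":-10,"dz":-2,"wx":0,"wy":0,"wz":0,"gripper":1},{"dx":9.3,"dy":-15,"dz":-3,"wx":0,"wy":0,"wz":0,"gripper":1},{"dx":12.6,"dy":-20,"dz":-4,"wx":0,"wy":0,"wz":0,"gripper":1},{"dx":16,"dy":-25,"dz":-5,"wx":0,"wy":0,"wz":0,"gripper":1},{"dx":19.5,"dy":-30.3,"dz":-6,"wx":0,"wy":0,"wz":0,"gripper":1},{"dx":22.5,"dy":-35.3,"dz":-7,"wx":0,"wy":0,"wz":0,"gripper":1},{"dx":24,"dy":-37.7,"dz":-8,"wx":0,"wy":0,"wz":0,"gripper":1}]'

```text
clock: 2.7
position: [0.6919, -0.1573, 0.27]
tool_rot: [0.613, 0.79, -0.001, -0.001]
wrist_force: [0.1, -0.0, 0.5]
grip_width: 0.0874
```

```bash
python3 - <<'E'
from m import *
st=robot.state(); p=robot.grab_frame("wrist"); pickle.dump((p,st),open("w2.pkl","wb")); save(p,"w2"); W=cloud(p,st); X,Y,Z=W[...,0],W[...,1],W[...,2]
print(st["clock"],st["position"],st["tool_rot"],st["q"],st["qd"])
F=p["frame"]; hsv=cv2.cvtColor(F,cv2.COLOR_RGB2HSV)
n=np.hypot(X-.69,Y+.156)<.1
cov=n&(Z>.045)&(Z<.055)&(hsv[...,1]<60)&(hsv[...,2]>120); P=W[cov]
hull=cv2.convexHull((P[:,:2]*1e4).astype(np.int32))[:,0]/1e4
print("cover",circ(hull),np.median(P[:,2]))
bar=n&(Z>.07)&(Z<.09); P=W[bar]; m,(w,h),a=cv2.minAreaRect((P[:,:2]*1000).astype(np.float32)); u,s,v=np.linalg.svd(P[:,:2]-P[:,:2].mean(0),full_matrices=False)
print("bar",bar.sum(),P.mean(0),m,w,h,a,np.degrees(np.arctan2(v[0,1],v[0,0])))
c=circ(hull)[:2]
for nm,lo,hi in [("blue",105,125),("green",50,80),("yellow",24,34),("orange",8,16),("red",0,5)]:
    g=n&(hsv[...,0]>=lo)&(hsv[...,0]<=hi)&(hsv[...,1]>130)&(np.hypot(X-c[0],Y-c[1])>.067)&(Z>.01);
    q=np.nanmedian(W[g],0);print(nm,g.sum(),q,np.degrees(np.arctan2(q[1]-c[1],q[0]-c[0])),np.hypot(*(q[:2]-c)))
E
```

```text
2.7 [ 0.69190496 -0.15733782  0.26999494] [ 6.13113749e-01  7.89993567e-01 -1.17596334e-03 -5.58682908e-04] [-0.20110083  0.47971338  0.58832936  1.21991918 -0.25753253  1.51694168
  0.59875264] [ 0.35352448  0.37759811 -0.02083162 -0.33408567 -0.22256109  0.01108571
  0.30056936]
cover [ 0.69174968 -0.15618341  0.07017533] 0.04927732447293756
bar 876 [ 0.69095842 -0.15431946  0.0807026 ] (691.1049194335938, -156.11111450195312) 13.361017227172852 60.55088806152344 14.634370803833008 -75.32289474092951
blue 221 [ 0.74566239 -0.10266686  0.04012947] 44.788719091270885 0.07596447252455192
green 126 [ 0.63646408 -0.21141597  0.04021198] -135.0274992711575 0.07814815166373947
yellow 237 [ 0.61806294 -0.13631533  0.04023676] 164.91024573452347 0.0763182548711446
orange 261 [ 0.76488218 -0.16895346  0.04017579] -9.904854433900333 0.07423905424413817
red 346 [ 0.67231584 -0.08459836  0.04039577] 105.18853304103021 0.07417609756305875
```

View pics/w2.png

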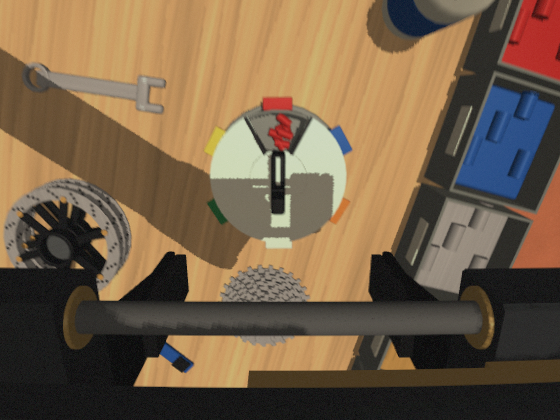

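Call:
arm_command --steps '[{"dx":0,"dy":0,"dz":-6,"wx":0,"wy":0,"wz":0,"gripper":0.5},{"dx":0,"dy":0,"dz":-12,"wx":0,"wy":0,"wz":0,"gripper":0.5},{"dx":0,"dy":0,"dz":-17,"wx":0,"wy":0,"wz":0,"gripper":0.5},{"dx":0,"dy":0,"dz":-20,"wx":0,"wy":0,"wz":0,"gripper":0.5},{"dx":0,"dy":0,"dz":-21.6,"wx":0,"wy":0,"wz":0,"gripper":0.5},{"dx":0,"dy":0,"dz":-21.6,"wx":0,"wy":0,"wz":0,"gripper":0},{"dx":0,"dy":0,"dz":-21.6,"wx":0,"wy":0,"wz":0,"gripper":0},{"dx":0,"dy":0,"dz":-21.6,"wx":0,"wy":0,"wz":0,"gripper":0}]'

```text
clock: 3.75
position: [0.6919, -0.1559, 0.0584]
tool_rot: [0.613, 0.79, 0.001, 0.001]
wrist_force: [0.3, -0.6, 0.2]
grip_width: 0.021
```

Call:
arm_command --steps '[{"dx":0,"dy":0,"dz":0,"wx":0,"wy":0,"wz":0,"gripper":0},{"dx":0,"dy":0,"dz":0,"wx":0,"wy":0,"wz":-8,"gripper":0},{"dx":0,"dy":0,"dz":0,"wx":0,"wy":0,"wz":-18,"gripper":0},{"dx":0,"dy":0,"dz":0,"wx":0,"wy":0,"wz":-28,"gripper":0},{"dx":0,"dy":0,"dz":0,"wx":0,"wy":0,"wz":-38,"gripper":0},{"dx":0,"dy":0,"dz":0,"wx":0,"wy":0,"wz":-48,"gripper":0},{"dx":0,"dy":0,"dz":0,"wx":0,"wy":0,"wz":-56,"gripper":0},{"dx":0,"dy":0,"dz":0,"wx":0,"wy":0,"wz":-59.6,"gripper":0}]'

```text
clock: 4.75
position: [0.6906, -0.1565, 0.058]
tool_rot: [0.925, 0.38, -0.0, 0.0]
wrist_force: [-3.1, -1.0, 3.8]
grip_width: 0.0135
```

```bash
python3 - <<'E'
from m import *
s=robot.state();print({k:np.round(v,3) for k,v in s.items()}); q=s["tool_rot"];print(2*np.degrees(np.arctan2(q[1],q[0]))-90)
E
```

```text
{'clock': np.float64(4.75), 'q': array([-0.331,  0.661,  0.75 ,  1.489, -0.469,  1.177, -0.296]), 'qd': array([-0.058,  0.034,  0.098,  0.002, -0.072,  0.02 , -0.433]), 'effort': array([ -0.552, -52.322,  12.126, -26.212,  -0.63 ,  -0.866,   0.225]), 'position': array([ 0.691, -0.157,  0.058]), 'tool_rot': array([ 0.925,  0.38 , -0.   ,  0.   ]), 'wrist_force': array([-3.134, -0.979,  3.805]), 'wrist_torque': array([-0.175,  0.814,  0.02 ]), 'grip_width': np.float64(0.014)}
-45.34655072219521
```

Call:
arm_command --steps '[{"dx":0,"dy":0,"dz":0,"wx":0,"wy":0,"wz":0,"gripper":0},{"dx":0,"dy":0,"dz":0,"wx":0,"wy":0,"wz":0,"gripper":0.4},{"dx":0,"dy":0,"dz":0,"wx":0,"wy":0,"wz":0,"gripper":0.4},{"dx":0,"dy":0,"dz":1,"wx":0,"wy":0,"wz":0,"gripper":0.5},{"dx":0,"dy":0,"dz":5,"wx":0,"wy":0,"wz":0,"gripper":0.8},{"dx":-3,"dy":-2,"dz":10,"wx":0,"wy":0,"wz":7,"gripper":1},{"dx":-7,"dy":-4.5,"dz":14,"wx":0,"wy":0,"wz":17,"gripper":1},{"dx":-12,"dy":-7.5,"dz":17,"wx":0,"wy":0,"wz":27,"gripper":1}]'

```text
clock: 5.75
position: [0.5731, -0.2302, 0.228]
tool_rot: [0.808, 0.589, 0.001, 0.002]
wrist_force: [0.0, -0.7, 0.2]
grip_width: 0.0754
```

Call:
arm_command --steps '[{"dx":-5,"dy":-3,"dz":1,"wx":0,"wy":0,"wz":10,"gripper":1},{"dx":-9,"dy":-6,"dz":1,"wx":0,"wy":0,"wz":10,"gripper":1},{"dx":-10.4,"dy":-6.7,"dz":1,"wx":0,"wy":0,"wz":10,"gripper":1},{"dx":-10.4,"dy":-6.7,"dz":1,"wx":0,"wy":0,"wz":10,"gripper":1},{"dx":-10.4,"dy":-6.7,"dz":1,"wx":0,"wy":0,"wz":10,"gripper":1},{"dx":-10.4,"dy":-6.7,"dz":1,"wx":0,"wy":0,"wz":10,"gripper":1},{"dx":-10.4,"dy":-6.7,"dz":1,"wx":0,"wy":0,"wz":10,"gripper":1},{"dx":-10.4,"dy":-6.7,"dz":1,"wx":0,"wy":0,"wz":10,"gripper":1}]'

```text
clock: 6.75
position: [0.4694, -0.296, 0.235]
tool_rot: [0.755, 0.655, -0.0, -0.0]
wrist_force: [-0.2, 0.4, 0.2]
grip_width: 0.0871
```

```bash
python3 - <<'E'
from m import *
st=robot.state(); p=robot.grab_frame("wrist"); pickle.dump((p,st),open("w3.pkl","wb")); save(p,"w3"); W=cloud(p,st); X,Y,Z=W[...,0],W[...,1],W[...,2]
q=st["tool_rot"]; print(st["clock"],st["position"],2*np.degrees(np.arctan2(q[1],q[0]))-90,q,st["q"])
near=np.hypot(X-.4665,Y+.2985)<.09
print(np.histogram(Z[near],bins=np.arange(0,.056,.004)))
hub=(np.hypot(X-.4665,Y+.2985)<.035)&(Z>.044)&(Z<.055); P=W[hub]; h=cv2.convexHull((P[:,:2]*1e5).astype(np.int32))[:,0]/1e5
print("hub",hub.sum(),np.median(P,0),circ(h))
rim=near&(Z>.031)&(Z<.039); P=W[rim]; c=P[:,:2].mean(0)
for k in range(10):
    r=np.hypot(*(P[:,:2]-c).T); qq=P[(r>.053)&(r<.073)]
    c=least_squares(lambda c:np.clip(abs(np.hypot(*(qq[:,:2]-c).T)-.0625)-.0065,0,None),c).x
print("rim",c,len(qq),np.median(qq[:,2]))
for n in ["top","scene"]:
    t=robot.grab_frame(n); pickle.dump(t,open(n+"1.pkl","wb"))
    im=t["frame"][120:200,290:370,::-1] if n=="top" else t["frame"][240:310,215:295,::-1]
    cv2.imwrite("pics/dial_%s.png"%n,cv2.resize(im,None,fx=6,fy=6,interpolation=cv2.INTER_CUBIC))
    W=cloud(t);X,Y,Z=W[...,0],W[...,1],W[...,2]
    b=(np.hypot(X-.691,Y+.156)<.05)&(Z>.062)&(Z<.09); P=W[b][:,:2]; u,s,v=np.linalg.svd(P-P.mean(0),full_matrices=False); print(n,"bar",b.sum(),np.degrees(np.arctan2(v[0,1],v[0,0])))
E
```

```text
6.75 [ 0.46943885 -0.29597282  0.23497243] -8.136304117684432 [ 7.55489380e-01  6.55160826e-01 -2.92781170e-04 -5.55141789e-05] [-0.24431706  0.13500826  0.83635198  1.69806117 -0.10192282  1.35410781
  0.46749259]
(array([6280,  135,    9,   27, 1672,  268,    9,   47, 7561, 1110,   67,
        378,  301]), array([0.   , 0.004, 0.008, 0.012, 0.016, 0.02 , 0.024, 0.028, 0.032,
       0.036, 0.04 , 0.044, 0.048, 0.052]))
hub 679 [ 0.46685168 -0.29780469  0.0478493 ] [ 0.46650556 -0.2979798   0.02161023]
rim [ 0.46663404 -0.29804617] 5904 0.03514605442003349
top bar 111 -135.00530371987892
scene bar 168 43.84081318616383
```

View pics/w3.png

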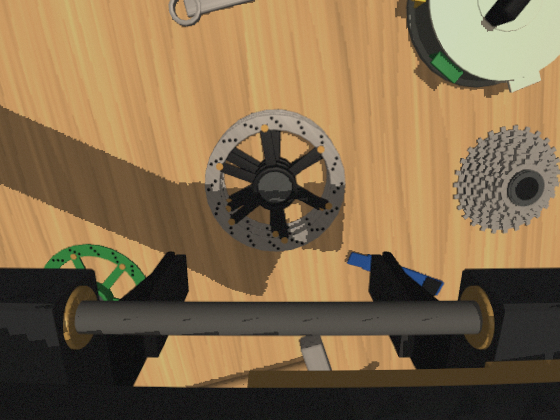

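View pics/dial_top.png

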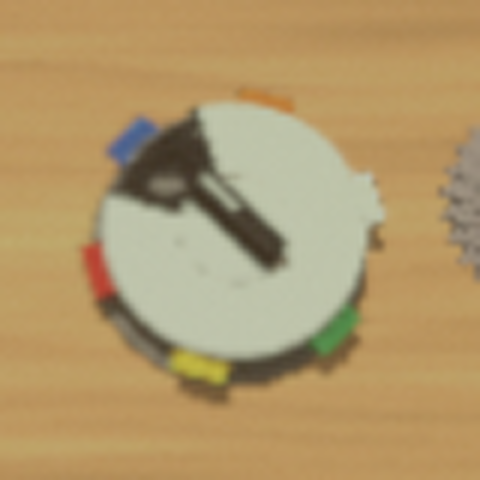

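View pics/dial_scene.png

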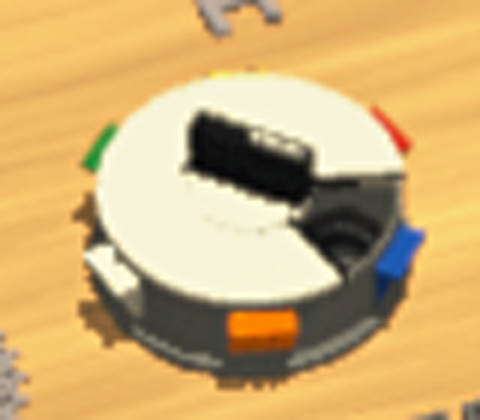

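The dial's opening now stands over the blue tab, with the bar at 45° and blue at 45°. The pile's top rotor is centred at (0.4666, −0.298), with its track at 35 mm and hub at 48 mm, as expected. In the wrist view its hub is at (275,185) and the green look-alike at (90,270) stays excluded.

Call:
arm_command --steps '[{"dx":-0.3,"dy":-0.2,"dz":-6,"wx":0,"wy":0,"wz":0,"gripper":1},{"dx":-0.3,"dy":-0.2,"dz":-12,"wx":0,"wy":0,"wz":0,"gripper":1},{"dx":-0.3,"dy":-0.2,"dz":-16,"wx":0,"wy":0,"wz":0,"gripper":0.8},{"dx":-0.3,"dy":-0.2,"dz":-18.5,"wx":0,"wy":0,"wz":0,"gripper":0.75},{"dx":-0.3,"dy":-0.2,"dz":-19.6,"wx":0,"wy":0,"wz":0,"gripper":0.75},{"dx":-0.3,"dy":-0.2,"dz":-19.6,"wx":0,"wy":0,"wz":0,"gripper":0.75},{"dx":-0.3,"dy":-0.2,"dz":-19.6,"wx":0,"wy":0,"wz":0,"gripper":0.75},{"dx":-0.3,"dy":-0.2,"dz":-19.6,"wx":0,"wy":0,"wz":0,"gripper":0.75}]'

```text
clock: 7.9
position: [0.467, -0.2986, 0.0403]
tool_rot: [0.756, 0.655, 0.001, 0.001]
wrist_force: [-0.1, -0.7, 0.4]
grip_width: 0.0653
```

Call:
arm_command --steps '[{"dx":0,"dy":0,"dz":-0.25,"wx":0,"wy":0,"wz":0,"gripper":0.75},{"dx":0,"dy":0,"dz":-0.25,"wx":0,"wy":0,"wz":0,"gripper":0},{"dx":0,"dy":0,"dz":-0.25,"wx":0,"wy":0,"wz":0,"gripper":0},{"dx":0,"dy":0,"dz":-0.25,"wx":0,"wy":0,"wz":0,"gripper":0},{"dx":0,"dy":0,"dz":0,"wx":0,"wy":0,"wz":0,"gripper":0},{"dx":0,"dy":0,"dz":1,"wx":0,"wy":0,"wz":0,"gripper":0},{"dx":0,"dy":0,"dz":3,"wx":0,"wy":0,"wz":0,"gripper":0},{"dx":0,"dy":0,"dz":6,"wx":0,"wy":0,"wz":0,"gripper":0}]'

```text
clock: 8.9
position: [0.4659, -0.2982, 0.1005]
tool_rot: [0.756, 0.655, -0.0, -0.0]
wrist_force: [0.8, -0.5, -0.3]
grip_width: 0.0431
```

```bash
python3 - <<'E'
from m import *
st=robot.state(); p=robot.grab_frame("wrist"); pickle.dump((p,st),open("w4.pkl","wb")); save(p,"w4"); W=cloud(p,st); print(st["position"],st["wrist_force"],st["q"])
X,Y,Z=W[...,0],W[...,1],W[...,2]
x,y,z=st["position"]
near=np.hypot(X-x,Y-y)<.09
g=near&(abs(Z-(z-.003))<.012)&(np.hypot(X-x,Y-y)>.05); P=W[g]
A=np.c_[P[:,0]-x,P[:,1]-y,np.ones(len(P))]
s=np.ones(len(P),bool)
for k in range(5):
    co=np.linalg.lstsq(A[s],P[s,2],rcond=None)[0]; s=abs(A@co-P[:,2])<.0015
print("plane",np.degrees(co[:2]),co[2]-z,s.sum(),len(s)); h=P[s]; print(h[:,:2].min(0),h[:,:2].max(0))
E
```

```text
[ 0.46586044 -0.29823342  0.10050256] [ 0.76100573 -0.52274485 -0.25084092] [-0.19147056  0.27027818  0.81827909  1.86543827 -0.22021369  1.09937531
  0.56680481]
plane [-0.05895041  0.04542364] -0.0014984637384863747 15464 15970
[ 0.39883715 -0.36064927] [ 0.53616577 -0.22883449]
```

View pics/w4.png

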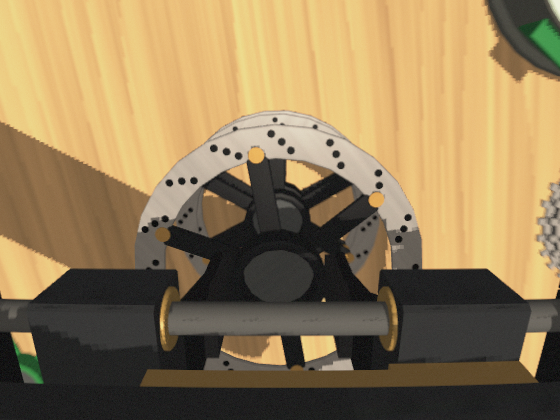

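Call:
arm_command --steps '[{"dx":0.1,"dy":2.5,"dz":1.5,"wx":0,"wy":0,"wz":0,"gripper":0},{"dx":0.3,"dy":7,"dz":3,"wx":0,"wy":0,"wz":0,"gripper":0},{"dx":0.5,"dy":12,"dz":3.5,"wx":0,"wy":0,"wz":0,"gripper":0},{"dx":0.7,"dy":18,"dz":3.5,"wx":0,"wy":0,"wz":0,"gripper":0},{"dx":0.9,"dy":24,"dz":3.5,"wx":0,"wy":0,"wz":0,"gripper":0},{"dx":1.1,"dy":30,"dz":3.5,"wx":0,"wy":0,"wz":0,"gripper":0},{"dx":1.3,"dy":36,"dz":3.5,"wx":0,"wy":0,"wz":0,"gripper":0},{"dx":1.5,"dy":42,"dz":3.5,"wx":0,"wy":0,"wz":0,"gripper":0}]'

```text
clock: 9.95
position: [0.4817, 0.1235, 0.1358]
tool_rot: [0.756, 0.655, 0.001, 0.0]
wrist_force: [0.8, -1.6, -0.6]
grip_width: 0.0433
```

Call:
arm_command --steps '[{"dx":0.3,"dy":6,"dz":0,"wx":0,"wy":0,"wz":0,"gripper":0},{"dx":0.5,"dy":12,"dz":0,"wx":0,"wy":0,"wz":0,"gripper":0},{"dx":0.7,"dy":17,"dz":-1,"wx":0,"wy":0,"wz":0,"gripper":0},{"dx":0.9,"dy":20.5,"dz":-3,"wx":0,"wy":0,"wz":0,"gripper":0},{"dx":1,"dy":21.6,"dz":-5.5,"wx":0,"wy":0,"wz":0,"gripper":0},{"dx":1,"dy":21.6,"dz":-7.2,"wx":0,"wy":0,"wz":0,"gripper":0},{"dx":1,"dy":21.6,"dz":-8.2,"wx":0,"wy":0,"wz":0,"gripper":0},{"dx":1,"dy":21.6,"dz":-8.2,"wx":0,"wy":0,"wz":0,"gripper":0}]'

```text
clock: 10.95
position: [0.4913, 0.3364, 0.0521]
tool_rot: [0.756, 0.654, -0.0, 0.0]
wrist_force: [0.1, -0.8, -1.4]
grip_width: 0.0432
```

```bash
python3 - <<'E'
from m import *
st=robot.state(); q=st["tool_rot"]; print(st["position"],st["wrist_force"],st["q"],st["qd"],2*np.degrees(np.arctan2(q[1],q[0]))-90,q)
c=np.array([.4728,.2191]);y=np.array([.1377,.9905]);x=np.array([y[1],-y[0]]); d=st["position"][:2]-c; print(d@x,d@y)
E
```

```text
[0.49130741 0.33639796 0.05206536] [ 0.1285069  -0.80563915 -1.41202094] [-0.93005211  0.35581484  0.33930327  1.78855225 -0.13576325  1.02090516
 -0.68344502] [ 0.00053066 -0.01513161  0.00022123 -0.02003573 -0.00050667  0.00243753
 -0.00203943] -8.265677652132311 [ 7.56228517e-01  6.54307414e-01 -4.27462345e-04  2.33655124e-04]
0.0021796601718418207 0.11873210248910213
```

Call:
arm_command --steps '[{"dx":-0.2,"dy":0,"dz":-1.5,"wx":0,"wy":0,"wz":0,"gripper":0},{"dx":-0.2,"dy":0,"dz":-2.8,"wx":0,"wy":0,"wz":0,"gripper":0},{"dx":-0.2,"dy":0,"dz":-3.5,"wx":0,"wy":0,"wz":0,"gripper":0},{"dx":-0.2,"dy":0,"dz":-3.9,"wx":0,"wy":0,"wz":0,"gripper":0},{"dx":-0.2,"dy":0,"dz":-4.1,"wx":0,"wy":0,"wz":0,"gripper":0},{"dx":-0.2,"dy":0,"dz":-4.2,"wx":0,"wy":0,"wz":0,"gripper":0},{"dx":-0.2,"dy":0,"dz":-4.3,"wx":0,"wy":0,"wz":0,"gripper":0},{"dx":-0.2,"dy":0,"dz":-4.3,"wx":0,"wy":0,"wz":0,"gripper":0}]'

```text
clock: 11.95
position: [0.4892, 0.3378, 0.0093]
tool_rot: [0.756, 0.655, 0.0, 0.0]
wrist_force: [0.9, -0.6, -1.5]
grip_width: 0.0428
```

```bash
python3 - <<'E'
from m import *
st=robot.state(); print(st["position"],st["wrist_force"],st["wrist_torque"],st["clock"])
E
```

```text
[0.489215   0.33781109 0.00930994] [ 0.8554338  -0.55709138 -1.53675678] [-0.11303565  0.11667     0.00815451] 11.95
```

Call:
arm_command --steps '[{"dx":0,"dy":0,"dz":-0.1,"wx":0,"wy":0,"wz":0,"gripper":0},{"dx":0,"dy":0,"dz":-0.1,"wx":0,"wy":0,"wz":0,"gripper":0},{"dx":0,"dy":0,"dz":-0.15,"wx":0,"wy":0,"wz":0,"gripper":0},{"dx":0,"dy":0,"dz":-0.15,"wx":0,"wy":0,"wz":0,"gripper":0},{"dx":0,"dy":0,"dz":-0.2,"wx":0,"wy":0,"wz":0,"gripper":0},{"dx":0,"dy":0,"dz":-0.2,"wx":0,"wy":0,"wz":0,"gripper":0},{"dx":0,"dy":0,"dz":-0.25,"wx":0,"wy":0,"wz":0,"gripper":0},{"dx":0,"dy":0,"dz":-0.25,"wx":0,"wy":0,"wz":0,"gripper":0}]'

```text
clock: 12.95
position: [0.4892, 0.3378, 0.0076]
tool_rot: [0.756, 0.655, 0.0, -0.0]
wrist_force: [-2.8, -1.4, 7.0]
grip_width: 0.0433
```

```bash
python3 - <<'E'
from m import *
st=robot.state(); p=robot.grab_frame("wrist"); save(p,"w5"); print(st["position"],st["wrist_force"],st["wrist_torque"],st["clock"])
W=cloud(p,st);X,Y,Z=W[...,0],W[...,1],W[...,2]; x,y,z=st["position"]
r=np.hypot(X-x,Y-y); g=(r>.056)&(r<.069); print("track",np.nanmedian(Z[g])); f=(r>.03)&(r<.053)&(Z<.006);print("floor",np.nanmedian(Z[f]))
E
```

```text
[0.48920984 0.33780505 0.00764123] [-2.77817281 -1.38638782  7.0032763 ] [-0.51877601  0.75862181  0.00286177] 12.95
track 0.007052415537467563
floor 0.003333433338716524
```

View pics/w5.png

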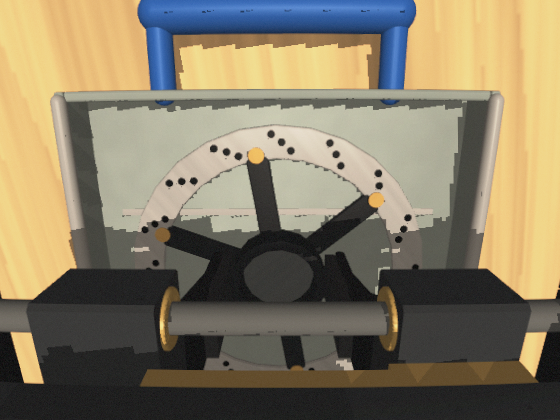

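Call:
arm_command --steps '[{"dx":0,"dy":0,"dz":0.1,"wx":0,"wy":0,"wz":0,"gripper":0.8},{"dx":0,"dy":0,"dz":0.1,"wx":0,"wy":0,"wz":0,"gripper":0.8},{"dx":0,"dy":0,"dz":0.1,"wx":0,"wy":0,"wz":0,"gripper":0.8},{"dx":0,"dy":0,"dz":1.5,"wx":0,"wy":0,"wz":0,"gripper":0.8},{"dx":0,"dy":0,"dz":5,"wx":0,"wy":0,"wz":0,"gripper":0.8},{"dx":0,"dy":-2,"dz":10,"wx":0,"wy":0,"wz":0,"gripper":0.8},{"dx":-0.2,"dy":-7,"dz":13,"wx":0,"wy":0,"wz":0,"gripper":0.8},{"dx":-0.4,"dy":-13,"dz":14,"wx":0,"wy":0,"wz":0,"gripper":0.8}]'

```text
clock: 14.0
position: [0.4867, 0.2079, 0.1502]
tool_rot: [0.755, 0.656, 0.003, 0.001]
wrist_force: [0.7, -1.1, 1.3]
grip_width: 0.0695
```

Call:
arm_command --steps '[{"dx":-0.2,"dy":-6,"dz":0,"wx":0,"wy":0,"wz":0,"gripper":0.8},{"dx":-0.4,"dy":-12,"dz":0,"wx":0,"wy":0,"wz":0,"gripper":0.8},{"dx":-0.6,"dy":-18,"dz":0,"wx":0,"wy":0,"wz":0,"gripper":0.8},{"dx":-0.8,"dy":-24,"dz":0,"wx":0,"wy":0,"wz":0,"gripper":0.8},{"dx":-1,"dy":-30,"dz":0,"wx":0,"wy":0,"wz":0,"gripper":0.8},{"dx":-1.2,"dy":-36,"dz":0,"wx":0,"wy":0,"wz":0,"gripper":0.8},{"dx":-1.4,"dy":-42,"dz":0,"wx":0,"wy":0,"wz":0,"gripper":0.8},{"dx":-1.7,"dy":-47,"dz":0,"wx":0,"wy":0,"wz":0,"gripper":0.8}]'

```text
clock: 15.0
position: [0.4681, -0.2648, 0.148]
tool_rot: [0.756, 0.654, 0.001, 0.001]
wrist_force: [0.6, 0.1, -1.6]
grip_width: 0.0696
```

```bash
cat > pile.py <<'E'
from m import *
def pile(zt,name):
    st=robot.state(); p=robot.grab_frame("wrist"); save(p,name); W=cloud(p,st); X,Y,Z=W[...,0],W[...,1],W[...,2]
    q=st["tool_rot"]; print(st["clock"],st["position"],2*np.degrees(np.arctan2(q[1],q[0]))-90,np.round(st["q"],2),np.abs(st["qd"]).max())
    near=np.hypot(X-.4665,Y+.298)<.1
    hub=(np.hypot(X-.4665,Y+.298)<.04)&(abs(Z-zt)<.004); P=W[hub]; h=cv2.convexHull((P[:,:2]*1e5).astype(np.int32))[:,0]/1e5
    print("hub",hub.sum(),np.median(P,0),circ(h))
    rim=near&(abs(Z-(zt-.013))<.004); P=W[rim]; c=P[:,:2].mean(0)
    for k in range(10):
        r=np.hypot(*(P[:,:2]-c).T); qq=P[(r>.053)&(r<.073)]
        c=least_squares(lambda c:np.clip(abs(np.hypot(*(qq[:,:2]-c).T)-.0625)-.0065,0,None),c).x
    print("rim",c,len(qq),np.median(qq[:,2]))
    for n in ["top"]:
        t=robot.grab_frame(n); pickle.dump(t,open(n+name+".pkl","wb")); save(t,n+name,(120,170,300,290),4)
E
python3 -c "
from pile import *
pile(.032,'p2')"
```

```text
15.0 [ 0.46805231 -0.2647892   0.14796915] -8.238210040296622 [-0.32  0.17  0.87  1.86 -0.14  1.18  0.45] 1.0643433309521293
hub 980 [ 0.46673645 -0.29562744  0.03185263] [ 0.46657434 -0.29607482  0.02164485]
rim [ 0.46648735 -0.29627181] 7285 0.01917685613370701
```

View pics/p2.png

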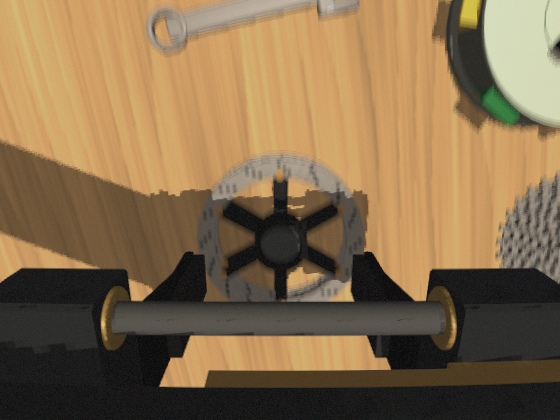

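View pics/topp2.png

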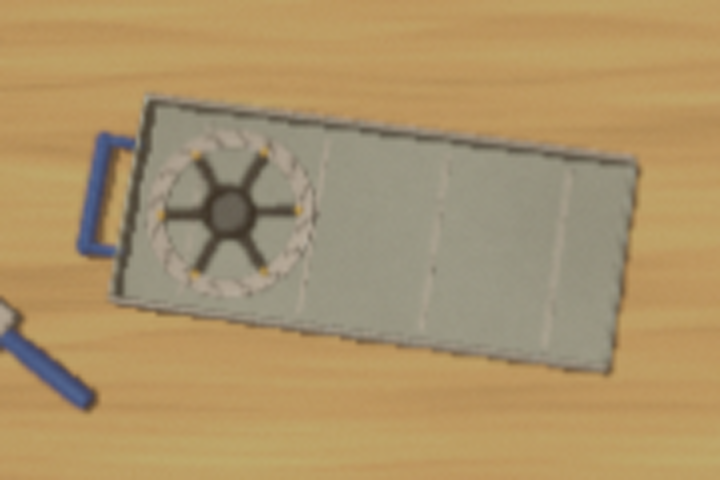

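Call:
arm_command --steps '[{"dx":-0.15,"dy":-3.5,"dz":-3,"wx":0,"wy":0,"wz":0,"gripper":0.8},{"dx":-0.15,"dy":-3.5,"dz":-6,"wx":0,"wy":0,"wz":0,"gripper":0.8},{"dx":-0.15,"dy":-3.5,"dz":-9,"wx":0,"wy":0,"wz":0,"gripper":0.8},{"dx":-0.15,"dy":-3.5,"dz":-11,"wx":0,"wy":0,"wz":0,"gripper":0.75},{"dx":-0.15,"dy":-3.5,"dz":-12,"wx":0,"wy":0,"wz":0,"gripper":0.75},{"dx":-0.15,"dy":-3.5,"dz":-12.3,"wx":0,"wy":0,"wz":0,"gripper":0.75},{"dx":-0.15,"dy":-3.5,"dz":-12.3,"wx":0,"wy":0,"wz":0,"gripper":0.75},{"dx":-0.15,"dy":-3.5,"dz":-12.3,"wx":0,"wy":0,"wz":0,"gripper":0.75}]'

```text
clock: 16.1
position: [0.4673, -0.2976, 0.0245]
tool_rot: [0.756, 0.655, 0.0, 0.001]
wrist_force: [0.4, -0.9, -0.0]
grip_width: 0.0655
```

Call:
arm_command --steps '[{"dx":0,"dy":0,"dz":-0.3,"wx":0,"wy":0,"wz":0,"gripper":0.75},{"dx":0,"dy":0,"dz":-0.3,"wx":0,"wy":0,"wz":0,"gripper":0},{"dx":0,"dy":0,"dz":-0.3,"wx":0,"wy":0,"wz":0,"gripper":0},{"dx":0,"dy":0,"dz":-0.3,"wx":0,"wy":0,"wz":0,"gripper":0},{"dx":0,"dy":0,"dz":0,"wx":0,"wy":0,"wz":0,"gripper":0},{"dx":0,"dy":0,"dz":1,"wx":0,"wy":0,"wz":0,"gripper":0},{"dx":0,"dy":0,"dz":4,"wx":0,"wy":0,"wz":0,"gripper":0},{"dx":0,"dy":0,"dz":8,"wx":0,"wy":0,"wz":0,"gripper":0}]'

```text
clock: 17.1
position: [0.466, -0.297, 0.1044]
tool_rot: [0.756, 0.655, -0.0, -0.001]
wrist_force: [0.5, -0.1, -0.4]
grip_width: 0.0431
```

```bash
cat > held.py <<'E'
from m import *
def held(name,view=True):
    st=robot.state(); p=robot.grab_frame("wrist"); pickle.dump((p,st),open(name+".pkl","wb")); save(p,name); W=cloud(p,st); print(st["clock"],st["position"],st["wrist_force"],st["grip_width"],np.round(st["q"],2))
    X,Y,Z=W[...,0],W[...,1],W[...,2]
    x,y,z=st["position"]
    g=(abs(Z-(z-.003))<.012)&(np.hypot(X-x,Y-y)>.054)&(np.hypot(X-x,Y-y)<.072); P=W[g]
    A=np.c_[P[:,0]-x,P[:,1]-y,np.ones(len(P))]; s=np.ones(len(P),bool)
    for k in range(6):
        co=np.linalg.lstsq(A[s],P[s,2],rcond=None)[0]; s=abs(A@co-P[:,2])<.0015
    P=P[s]; c=P[:,:2].mean(0)
    c=least_squares(lambda c:np.clip(abs(np.hypot(*(P[:,:2]-c).T)-.0625)-.0065,0,None),[x,y]).x
    print("plane slope deg",np.degrees(co[:2]),"track-tcp",co[2],co[2]-z,s.sum(),"centre-tcp",c-[x,y])
E
python3 -c "
from held import *
held('w6')"
```

```text
17.1 [ 0.46595659 -0.296967    0.10436849] [ 0.52580648 -0.08709812 -0.37864073] 0.04309755504656208 [-0.24  0.28  0.88  1.86 -0.24  1.11  0.58]
plane slope deg [-0.09587835  0.05820282] track-tcp 0.10288851759241703 -0.0014799674902163107 15101 centre-tcp [0.00078411 0.00039079]
```

View pics/w6.png

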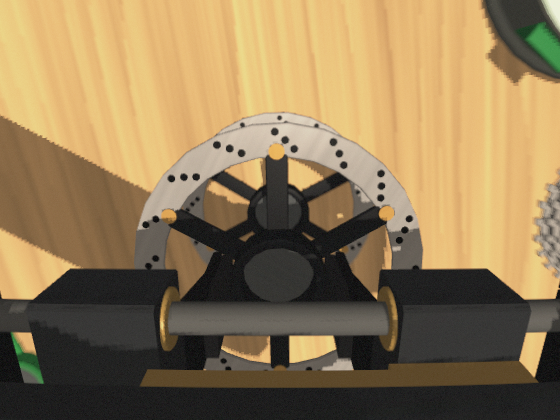

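Call:
arm_command --steps '[{"dx":0,"dy":3,"dz":1.5,"wx":0,"wy":0,"wz":0,"gripper":0},{"dx":0.1,"dy":8,"dz":2.5,"wx":0,"wy":0,"wz":0,"gripper":0},{"dx":0.2,"dy":14,"dz":2.5,"wx":0,"wy":0,"wz":0,"gripper":0},{"dx":0.3,"dy":20,"dz":2.5,"wx":0,"wy":0,"wz":0,"gripper":0},{"dx":0.4,"dy":26,"dz":2.5,"wx":0,"wy":0,"wz":0,"gripper":0},{"dx":0.5,"dy":32,"dz":2.5,"wx":0.5,"wy":0,"wz":0,"gripper":0},{"dx":0.6,"dy":38,"dz":2.5,"wx":1,"wy":-0.1,"wz":0,"gripper":0},{"dx":0.7,"dy":44,"dz":2.5,"wx":1.5,"wy":-0.2,"wz":0,"gripper":0}]'

```text
clock: 18.15
position: [0.4738, 0.1445, 0.1295]
tool_rot: [0.756, 0.655, 0.011, -0.009]
wrist_force: [1.3, 0.4, 0.3]
grip_width: 0.0429
```

Call:
arm_command --steps '[{"dx":0,"dy":5,"dz":0,"wx":0,"wy":0,"wz":0,"gripper":0},{"dx":0,"dy":8.3,"dz":-1,"wx":0,"wy":0,"wz":0,"gripper":0},{"dx":0,"dy":8.3,"dz":-3,"wx":0,"wy":0,"wz":0,"gripper":0},{"dx":0,"dy":8.3,"dz":-5.5,"wx":0,"wy":0,"wz":0,"gripper":0},{"dx":0,"dy":8.3,"dz":-7.5,"wx":0,"wy":0,"wz":0,"gripper":0},{"dx":0,"dy":8.3,"dz":-8.8,"wx":0,"wy":0,"wz":0,"gripper":0},{"dx":0,"dy":8.3,"dz":-9.3,"wx":0,"wy":0,"wz":0,"gripper":0},{"dx":0,"dy":8.3,"dz":-9.3,"wx":0,"wy":0,"wz":0,"gripper":0}]'

```text
clock: 19.15
position: [0.4739, 0.2258, 0.036]
tool_rot: [0.756, 0.655, 0.01, -0.009]
wrist_force: [0.6, 0.8, -1.1]
grip_width: 0.043
```

```bash
python3 -c "
from held import *
held('w7')
p,st=pickle.load(open('w7.pkl','rb'));W=cloud(p,st);X,Y,Z=W[...,0],W[...,1],W[...,2]
g=(np.hypot(X-.489,Y-.338)<.09)&(abs(Z-.006)<.0025)&(np.hypot(X-st['position'][0],Y-st['position'][1])>.08)
P=W[g]; r=np.hypot(*(P[:,:2]-[.489,.338]).T); 
# hub of rotor1
h=(np.hypot(X-.489,Y-.338)<.035)&(abs(Z-.019)<.004); Q=W[h]; hh=cv2.convexHull((Q[:,:2]*1e5).astype(np.int32))[:,0]/1e5
print('r1 hub',h.sum(),circ(hh),np.median(Q[:,2])); c1=circ(hh)[:2]
d=c1-st['position'][:2]; print('to r1',d,np.hypot(*d), d@[.1377,.9905], d@[.9905,-.1377])
"
```

```text
19.15 [0.47391714 0.22575931 0.03597097] [ 0.62383868  0.8180505  -1.06660645] 0.04296700433029346 [-0.9   0.24  0.47  1.99 -0.16  0.93 -0.49]
plane slope deg [0.22664627 1.54337952] track-tcp 0.03446400828730052 -0.0015069570967512491 15036 centre-tcp [0.00075545 0.00035588]
r1 hub 2201 [0.4897644  0.33662696 0.0213129 ] 0.019021786207871705
to r1 [0.01584725 0.11086765] 0.11199451353289937 0.11199657324076276 0.00043023042401708244
```

View pics/w7.png

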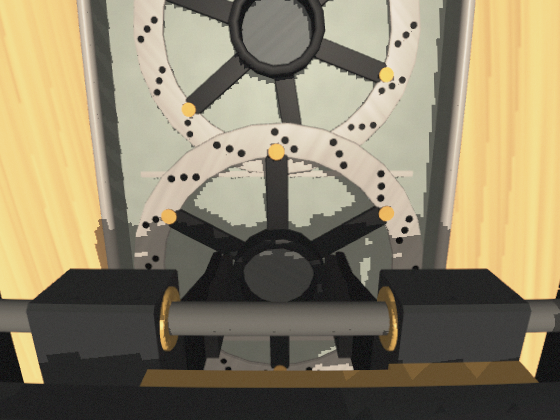

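Call:
arm_command --steps '[{"dx":0,"dy":-0.1,"dz":-0.8,"wx":0,"wy":0,"wz":0,"gripper":0},{"dx":0,"dy":-0.1,"dz":-1.5,"wx":0,"wy":0,"wz":0,"gripper":0},{"dx":0,"dy":-0.1,"dz":-2,"wx":0,"wy":0,"wz":0,"gripper":0},{"dx":0,"dy":-0.1,"dz":-2.3,"wx":0,"wy":0,"wz":0,"gripper":0},{"dx":0,"dy":-0.1,"dz":-2.5,"wx":0,"wy":0,"wz":0,"gripper":0},{"dx":0,"dy":-0.1,"dz":-2.6,"wx":0,"wy":0,"wz":0,"gripper":0},{"dx":0,"dy":-0.1,"dz":-2.65,"wx":0,"wy":0,"wz":0,"gripper":0},{"dx":0,"dy":-0.1,"dz":-2.65,"wx":0,"wy":0,"wz":0,"gripper":0}]'

```text
clock: 20.2
position: [0.4737, 0.2247, 0.0094]
tool_rot: [0.756, 0.655, 0.01, -0.009]
wrist_force: [-0.6, -0.2, 1.3]
grip_width: 0.0424
```

```bash
python3 -c "
from held import *
held('w8')
print(robot.state()['wrist_torque'])"
```

```text
20.2 [0.47370779 0.22474056 0.0094147 ] [-0.64777677 -0.24693676  1.27755313] 0.04241463733350918 [-0.89  0.28  0.46  2.01 -0.19  0.88 -0.47]
plane slope deg [0.20131984 1.51787324] track-tcp 0.007941668151025084 -0.0014730300007802823 15021 centre-tcp [0.00076227 0.00033257]
[-0.24570595  0.30046235  0.00242525]
```

View pics/w8.png

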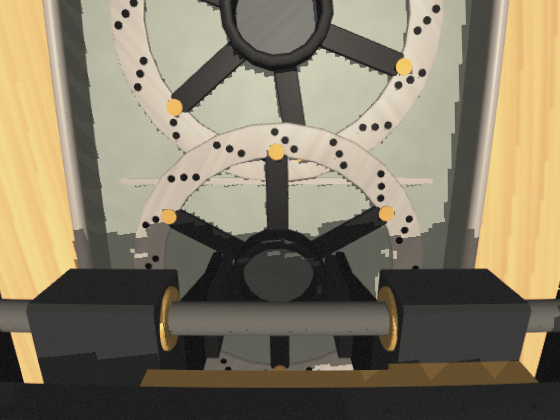

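Call:
arm_command --steps '[{"dx":0,"dy":0,"dz":-0.05,"wx":0,"wy":0,"wz":0,"gripper":0.8},{"dx":0,"dy":0,"dz":0,"wx":0,"wy":0,"wz":0,"gripper":0.8},{"dx":0,"dy":0,"dz":0,"wx":0,"wy":0,"wz":0,"gripper":0.8},{"dx":0,"dy":0,"dz":1.5,"wx":0,"wy":0,"wz":0,"gripper":0.8},{"dx":0,"dy":0,"dz":5,"wx":0,"wy":0,"wz":0,"gripper":0.8},{"dx":0,"dy":-1,"dz":10,"wx":0,"wy":0,"wz":0,"gripper":0.8},{"dx":-0.1,"dy":-5,"dz":13,"wx":-0.7,"wy":0.1,"wz":0,"gripper":0.8},{"dx":-0.2,"dy":-10,"dz":14,"wx":-1.5,"wy":0.2,"wz":0,"gripper":0.8}]'

```text
clock: 21.25
position: [0.4733, 0.1248, 0.1527]
tool_rot: [0.755, 0.656, 0.003, 0.001]
wrist_force: [0.3, -0.7, -0.1]
grip_width: 0.0697
```

Call:
arm_command --steps '[{"dx":-0.1,"dy":-6,"dz":0,"wx":0,"wy":0,"wz":0,"gripper":0.8},{"dx":-0.2,"dy":-12,"dz":0,"wx":0,"wy":0,"wz":0,"gripper":0.8},{"dx":-0.2,"dy":-18,"dz":0,"wx":0,"wy":0,"wz":0,"gripper":0.8},{"dx":-0.3,"dy":-24,"dz":0,"wx":0,"wy":0,"wz":0,"gripper":0.8},{"dx":-0.4,"dy":-30,"dz":0,"wx":0,"wy":0,"wz":0,"gripper":0.8},{"dx":-0.5,"dy":-36,"dz":0,"wx":0,"wy":0,"wz":0,"gripper":0.8},{"dx":-0.5,"dy":-40,"dz":0,"wx":0,"wy":0,"wz":0,"gripper":0.8},{"dx":-0.5,"dy":-41,"dz":0,"wx":0,"wy":0,"wz":0,"gripper":0.8}]'

```text
clock: 22.25
position: [0.4658, -0.2886, 0.1502]
tool_rot: [0.757, 0.653, -0.0, 0.001]
wrist_force: [-0.0, -0.4, 0.3]
grip_width: 0.0697
```

```bash
python3 -c "
from pile import *
pile(.016,'p3')"
```

```text
22.25 [ 0.46576693 -0.28861281  0.1502035 ] -8.462972223910896 [-0.35  0.22  0.97  1.83 -0.19  1.19  0.53] 0.19458320955218503
hub 918 [ 0.46718629 -0.29393247  0.015875  ] [ 0.46710703 -0.29461736  0.02167339]
rim [ 0.46773683 -0.28750921] 10413 0.0025984336758638205
```

View pics/p3.png

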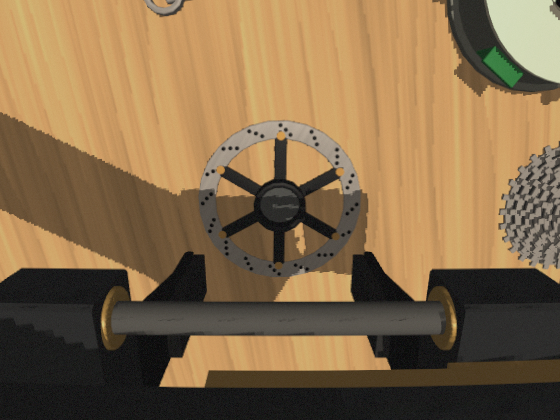

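View pics/topp3.png

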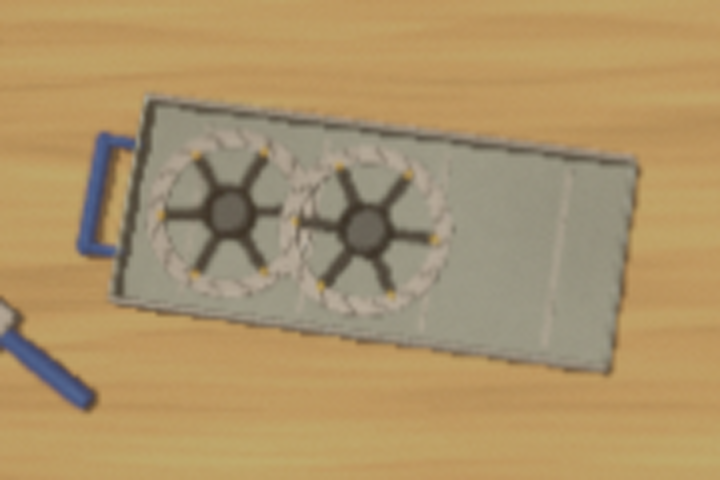

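Call:
arm_command --steps '[{"dx":0,"dy":-0.9,"dz":-4,"wx":0,"wy":0,"wz":0.3,"gripper":0.8},{"dx":0,"dy":-0.9,"dz":-8,"wx":0,"wy":0,"wz":0.3,"gripper":0.8},{"dx":0,"dy":-0.9,"dz":-11,"wx":0,"wy":0,"wz":0.3,"gripper":0.8},{"dx":0,"dy":-0.9,"dz":-13,"wx":0,"wy":0,"wz":0.3,"gripper":0.75},{"dx":0,"dy":-0.9,"dz":-13.8,"wx":0,"wy":0,"wz":0.3,"gripper":0.75},{"dx":0,"dy":-0.9,"dz":-14.1,"wx":0,"wy":0,"wz":0.3,"gripper":0.75},{"dx":0,"dy":-0.9,"dz":-14.1,"wx":0,"wy":0,"wz":0.3,"gripper":0.75},{"dx":0,"dy":-0.9,"dz":-14.1,"wx":0,"wy":0,"wz":0.3,"gripper":0.75}]'

```text
clock: 23.35
position: [0.4673, -0.2946, 0.009]
tool_rot: [0.754, 0.657, 0.0, 0.001]
wrist_force: [-0.3, 0.4, 1.0]
grip_width: 0.0655
```

Call:
arm_command --steps '[{"dx":0,"dy":0,"dz":-0.3,"wx":0,"wy":0,"wz":0,"gripper":0.75},{"dx":0,"dy":0,"dz":-0.3,"wx":0,"wy":0,"wz":0,"gripper":0},{"dx":0,"dy":0,"dz":-0.3,"wx":0,"wy":0,"wz":0,"gripper":0},{"dx":0,"dy":0,"dz":-0.3,"wx":0,"wy":0,"wz":0,"gripper":0},{"dx":0,"dy":0,"dz":0,"wx":0,"wy":0,"wz":0,"gripper":0},{"dx":0,"dy":0,"dz":1,"wx":0,"wy":0,"wz":0,"gripper":0},{"dx":0,"dy":0,"dz":5,"wx":0,"wy":0,"wz":0,"gripper":0},{"dx":0,"dy":0,"dz":10,"wx":0,"wy":0,"wz":0,"gripper":0}]'

```text
clock: 24.35
position: [0.4659, -0.294, 0.1091]
tool_rot: [0.754, 0.657, -0.001, -0.001]
wrist_force: [1.6, -0.4, -0.7]
grip_width: 0.0431
```

```bash
python3 -c "
from held import *
held('w9')"
```

```text
24.35 [ 0.46587949 -0.2939773   0.10907557] [ 1.63477994 -0.35803297 -0.72992759] 0.04313841590110147 [-0.32  0.29  0.96  1.86 -0.26  1.12  0.6 ]
plane slope deg [-0.13185221  0.09186907] track-tcp 0.1070810808842889 -0.0019944936878836528 14517 centre-tcp [ 0.00060431 -0.00057605]
```

View pics/w9.png

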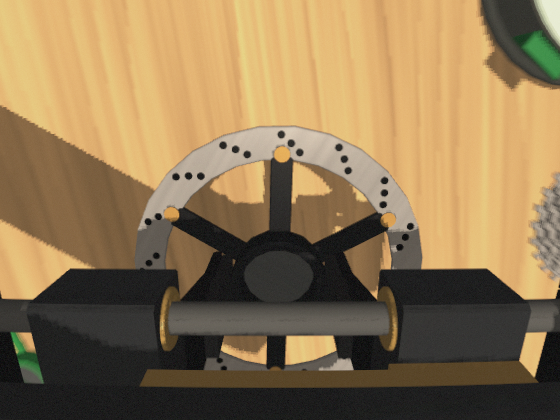

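Call:
arm_command --steps '[{"dx":0,"dy":3,"dz":1.5,"wx":0,"wy":0,"wz":0,"gripper":0},{"dx":-0.1,"dy":8,"dz":2,"wx":0,"wy":0,"wz":0,"gripper":0},{"dx":-0.2,"dy":14,"dz":2,"wx":0,"wy":0,"wz":0,"gripper":0},{"dx":-0.4,"dy":20,"dz":2,"wx":0,"wy":0,"wz":0,"gripper":0},{"dx":-0.5,"dy":26,"dz":2,"wx":0.5,"wy":0,"wz":0,"gripper":0},{"dx":-0.6,"dy":32,"dz":2,"wx":1,"wy":-0.1,"wz":0,"gripper":0},{"dx":-0.7,"dy":37,"dz":2,"wx":1.5,"wy":-0.2,"wz":0,"gripper":0},{"dx":-0.8,"dy":40,"dz":2,"wx":1.5,"wy":-0.2,"wz":0,"gripper":0}]'

```text
clock: 25.4
position: [0.4583, 0.1083, 0.1287]
tool_rot: [0.753, 0.658, 0.011, -0.009]
wrist_force: [0.5, -0.4, -1.0]
grip_width: 0.043
```

Call:
arm_command --steps '[{"dx":0,"dy":0.8,"dz":-1,"wx":0,"wy":0,"wz":0,"gripper":0},{"dx":0,"dy":0.8,"dz":-3,"wx":0,"wy":0,"wz":0,"gripper":0},{"dx":0,"dy":0.8,"dz":-5.5,"wx":0,"wy":0,"wz":0,"gripper":0},{"dx":0,"dy":0.8,"dz":-7.5,"wx":0,"wy":0,"wz":0,"gripper":0},{"dx":0,"dy":0.8,"dz":-8.8,"wx":0,"wy":0,"wz":0,"gripper":0},{"dx":0,"dy":0.8,"dz":-9.2,"wx":0,"wy":0,"wz":0,"gripper":0},{"dx":0,"dy":0.8,"dz":-9.2,"wx":0,"wy":0,"wz":0,"gripper":0},{"dx":0,"dy":0.8,"dz":-9.2,"wx":0,"wy":0,"wz":0,"gripper":0}]'

```text
clock: 26.4
position: [0.4593, 0.1139, 0.0368]
tool_rot: [0.754, 0.657, 0.011, -0.009]
wrist_force: [0.8, 0.2, -0.8]
grip_width: 0.0432
```

```bash
python3 -c "
from held import *
held('w10')
p,st=pickle.load(open('w10.pkl','rb'));W=cloud(p,st);X,Y,Z=W[...,0],W[...,1],W[...,2]
h=(np.hypot(X-.4745,Y-.225)<.035)&(abs(Z-.0205)<.004); Q=W[h]; hh=cv2.convexHull((Q[:,:2]*1e5).astype(np.int32))[:,0]/1e5
print('r2 hub',h.sum(),circ(hh),np.median(Q[:,2])); c1=circ(hh)[:2]
d=c1-st['position'][:2]; print('to r2',d,np.hypot(*d), d@[.1377,.9905], d@[.9905,-.1377])
"
```

```text
26.4 [0.45926446 0.11386392 0.0368431 ] [ 0.75200258  0.22516149 -0.77001117] 0.04321565732934087 [-0.91  0.14  0.67  2.11 -0.14  0.92 -0.3 ]
plane slope deg [0.23301478 1.60384793] track-tcp 0.03485143895458565 -0.00199166489159313 14509 centre-tcp [ 0.00058875 -0.00058664]
r2 hub 2231 [0.47444534 0.22428938 0.02137434] 0.020611416057572968
to r2 [0.01518088 0.11042546] 0.11146407978288654 0.11146682417008949 -0.00016892798882516043
```

View pics/w10.png

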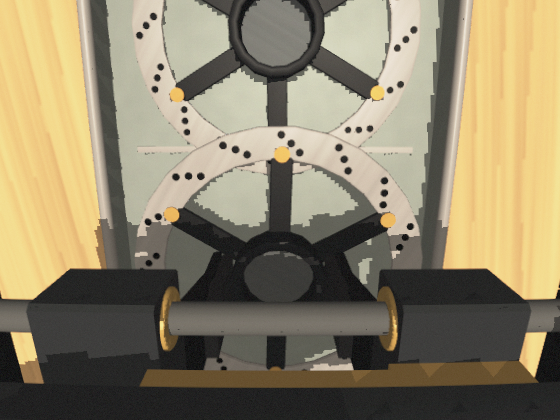

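Call:
arm_command --steps '[{"dx":0,"dy":-0.05,"dz":-0.8,"wx":0,"wy":0,"wz":0,"gripper":0},{"dx":0,"dy":-0.05,"dz":-1.5,"wx":0,"wy":0,"wz":0,"gripper":0},{"dx":0,"dy":-0.05,"dz":-2,"wx":0,"wy":0,"wz":0,"gripper":0},{"dx":0,"dy":-0.05,"dz":-2.3,"wx":0,"wy":0,"wz":0,"gripper":0},{"dx":0,"dy":-0.05,"dz":-2.5,"wx":0,"wy":0,"wz":0,"gripper":0},{"dx":0,"dy":-0.05,"dz":-2.6,"wx":0,"wy":0,"wz":0,"gripper":0},{"dx":0,"dy":-0.05,"dz":-2.7,"wx":0,"wy":0,"wz":0,"gripper":0},{"dx":0,"dy":-0.05,"dz":-2.7,"wx":0,"wy":0,"wz":0,"gripper":0}]'

```text
clock: 27.45
position: [0.4587, 0.1132, 0.0099]
tool_rot: [0.754, 0.657, 0.01, -0.009]
wrist_force: [-2.7, -0.3, 6.4]
grip_width: 0.0427
```

```bash
python3 -c "
from held import *
held('w11')"
```

```text
27.45 [0.45873824 0.113244   0.00990296] [-2.65744328 -0.29974187  6.41255194] 0.04272150513807539 [-0.89  0.19  0.66  2.13 -0.19  0.86 -0.26]
plane slope deg [0.14274671 1.55982549] track-tcp 0.007972202368355729 -0.0019307539269849301 14518 centre-tcp [ 0.00058359 -0.00057439]
```

Contact at 6.4 N. I release, retreat straight up, and look.

Call:
arm_command --steps '[{"dx":0,"dy":0,"dz":0.1,"wx":0,"wy":0,"wz":0,"gripper":0.8},{"dx":0,"dy":0,"dz":0.1,"wx":0,"wy":0,"wz":0,"gripper":0.8},{"dx":0,"dy":0,"dz":0.1,"wx":0,"wy":0,"wz":0,"gripper":0.8},{"dx":0,"dy":0,"dz":1.5,"wx":0,"wy":0,"wz":0,"gripper":0.8},{"dx":0,"dy":0,"dz":5,"wx":0,"wy":0,"wz":0,"gripper":0.8},{"dx":0,"dy":0,"dz":10,"wx":0,"wy":0,"wz":0,"gripper":1},{"dx":0,"dy":0,"dz":16,"wx":0,"wy":0,"wz":0,"gripper":1},{"dx":0,"dy":0,"dz":22,"wx":0,"wy":0,"wz":0,"gripper":1}]'

```text
clock: 28.5
position: [0.4585, 0.1127, 0.232]
tool_rot: [0.754, 0.657, 0.011, -0.009]
wrist_force: [1.2, 0.0, -0.3]
grip_width: 0.0856
```

Call:
arm_command --steps '[{"dx":0.5,"dy":2,"dz":6,"wx":-1.5,"wy":0.2,"wz":0,"gripper":1},{"dx":0.5,"dy":4,"dz":10,"wx":-1.5,"wy":0.2,"wz":0,"gripper":1},{"dx":0.5,"dy":6,"dz":12,"wx":-1.5,"wy":0.2,"wz":0,"gripper":1},{"dx":0.5,"dy":8,"dz":12,"wx":-1.5,"wy":0.2,"wz":0,"gripper":1},{"dx":0.5,"dy":9,"dz":12,"wx":-1.5,"wy":0.2,"wz":0,"gripper":1},{"dx":0.5,"dy":9,"dz":12,"wx":-1.5,"wy":0.2,"wz":0,"gripper":1},{"dx":0.5,"dy":9,"dz":12,"wx":-1.5,"wy":0.2,"wz":0,"gripper":1},{"dx":0.5,"dy":9,"dz":12,"wx":-1.5,"wy":0.2,"wz":0,"gripper":1}]'

```text
clock: 29.5
position: [0.4637, 0.2023, 0.3489]
tool_rot: [0.754, 0.656, -0.0, 0.0]
wrist_force: [0.5, -0.1, -0.6]
grip_width: 0.0872
```

```bash
python3 - <<'E'
from held import *
st=robot.state(); p=robot.grab_frame("wrist"); save(p,"f1"); W=cloud(p,st); X,Y,Z=W[...,0],W[...,1],W[...,2]
print(st["clock"],st["position"],st["wrist_force"],st["grip_width"])
yv=np.array([.1377,.9905]); prev=None
for c in [(.4898,.337),(.4745,.2247),(.459,.1127)]:
    h=(np.hypot(X-c[0],Y-c[1])<.035)&(Z>.0155)&(Z<.027); Q=W[h]; hh=cv2.convexHull((Q[:,:2]*1e5).astype(np.int32))[:,0]/1e5
    cc=circ(hh); A=np.c_[Q[:,:2]-cc[:2],np.ones(len(Q))]; co=np.linalg.lstsq(A,Q[:,2],rcond=None)[0]
    r=np.hypot(X-cc[0],Y-cc[1]); g=(r>.057)&(r<.068)&(Z<.015); T=W[g]; along=(T[:,:2]-cc[:2])@yv
    print(cc,"top",co[2],"track z far/mid/near handle",[round(np.median(T[(along>a)&(along<b),2]),4) for a,b in[(-.07,-.05),(-.02,.02),(.05,.07)]])
    if prev is not None: print(" overlap",.14-np.hypot(*(prev-cc[:2])))
    prev=cc[:2]
for n in ["top","scene"]:
    t=robot.grab_frame(n); save(t,"f"+n)
    if n=="top": pickle.dump(t,open("ftop.pkl","wb"))
E
```

```text
29.5 [0.46374371 0.20226795 0.34894398] [ 0.4828224  -0.06065006 -0.61605206] 0.08718108096203425
[0.48969342 0.337639   0.02135134] top 0.018886751707746955 track z far/mid/near handle [np.float64(0.0091), np.float64(0.0064), np.float64(0.0065)]
[0.47487611 0.22558609 0.02171799] top 0.02051594844439641 track z far/mid/near handle [np.float64(0.0087), np.float64(0.0079), np.float64(0.0097)]
 overlap 0.026971652619689285
[0.46003516 0.11306911 0.02142114] top 0.02025845286255037 track z far/mid/near handle [np.float64(0.0064), np.float64(0.0079), np.float64(0.0095)]
 overlap 0.026508481465478392
```

View pics/f1.png

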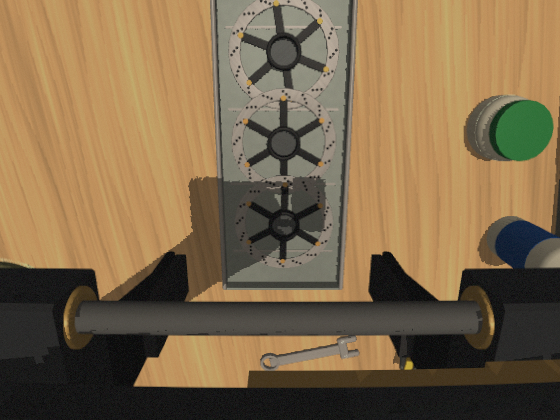

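View pics/fscene.png

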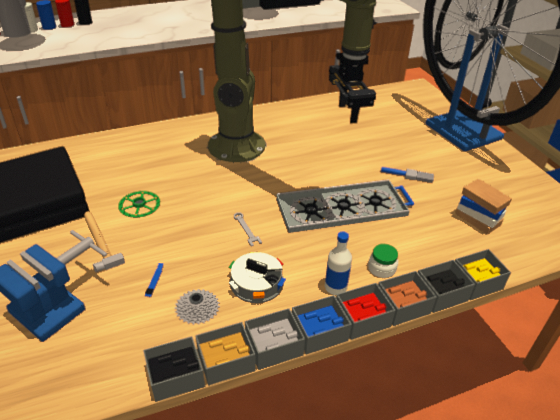

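View pics/ftop.png

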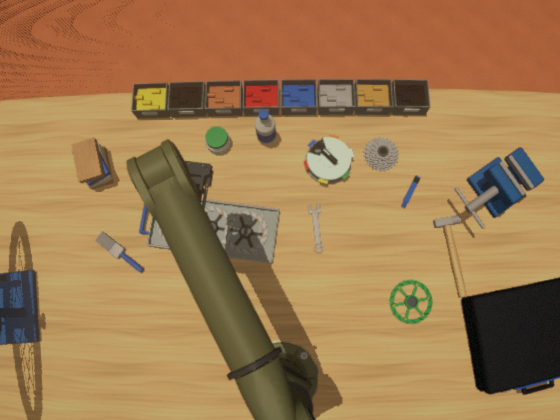

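The final views show the fan in the wrist view at (284,52), (284,143) and (285,223). Overlaps measure 27.0 and 26.5 mm, all hubs are clear, and the other things are where they were. I hand in.

```bash
python3 -c "
from workcell import robot
print(robot.sign_off())"
```

```text
the job is handed in; nothing more can be done
None
```

The job is done and handed in, with the clock at about 30 s when I finished.

- **Dial:** I turned the cover about 60° clockwise. The finger bar then measured 45.0° in the top view and 43.8° in the scene view, against 45° for the blue tab. Both views show the opening over the blue-tabbed compartment.
- **Rotors:** I took them from the top of the pile down, lowered each until I felt contact (1 to 7 N), and released it.
    - The first lies flat about 11 mm from the handled end wall.
    - The second and third lean about 1.5° on the rim before them, overlapping by 27.0 mm and 26.5 mm.
    - All three black hubs are clear.
- **Last check:** the gripper was open and well above the tray, and in the last pictures nothing else on the bench looks moved.
- **Readings that disagreed:** my rim fit on the last rotor in the pile picked up the bench, so I used its hub instead. The measured tool position ran about 2 mm off the commanded one, and I corrected for that.

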